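# Pack two gift orders in divided cartons

### The arm

A 6-joint arm with a two-finger parallel gripper is mounted at the origin on the work surface; the furniture and walls round the work are solid. World frame = base frame: x ahead of the robot, y to its left, z up, the work surface at z = 0. Lengths are in m, angles in rad, forces in N, time in s.
With the tool pointing down it reaches from about 0.225 to 0.875 m from the base axis. Payload 3.4 kg.
Tool frame: the origin (TCP) lies midway between the tips of the shut fingers; the grasp point (between the pads) lies 19 mm behind it; z points along the fingers, y is the line along which they close (so a half turn about z gives the same grasp; the last joint's range is limited). The gripper opens to 85 mm and grips with 20 to 120 N. Pads are 22 mm wide; open, the fingers measure 114 mm over their backs; the gripper's body (76 mm by 85 mm) begins 54 mm behind the grasp point. The pads swing forward as they close: fully open they stand 13 mm farther back than shut.
Start: joints at [-1.296, 0.276, 1.505, -0, 1.361, -0.121], TCP at [0.222, -0.531, 0.231] pointing down, gripper open.
Joint ranges: [-2.89, 2.89], [-0.75, 2.08], [0.22, 2.7], [-1.18, 4.32], [0.11, 2.71], [-2.7, 2.7]. Speed limits (rad/s): [2.57, 2.57, 3.14, 3.14, 3.14, 3.14].

### API

Orientations are given as a unit quaternion [w, x, y, z].
In Python, from rig import * gives the robot as it stands.
- The arm moves only by the tool apply_moves, never from a script. Its argument "steps" is one flat list of numbers, 4 for each row, row after row: the shift along the world's x, y, z in cm, then the turn about the world's z in degrees. A call has 1 to 8 rows; each row is the pose to reach, as a shift and turn from the pose commanded when the call began; what a row does not reach only later rows make up. A row lasts 1/12 s, in which the tool goes at most 41.7 mm and 7.16 degrees, less where a joint would pass 70% of its speed; a pose out of reach is approached as far as the arm can. A call with a gripper value outside its range is refused whole. "jaw" is the closure in counts, from 0 (fully open) to 255 (shut), set as the call begins (left out, the last holds). The fingers move at their own pace and stop on an object; "newtons" is the grip in N (left out, the last holds). Time passes only in rows, so rows that repeat a pose let the fingers close. It gives the time, the measured TCP pose, the force, the opening and the grip force at its end, in the units of the state.
- get_state(): the state, without advancing time (a new reading comes with each control period).
- get_image(name): name is "scene" or "top"; returns the picture (480x640x3 uint8, red, green, blue); there is no depth.
- calibration(name): a dict with "fx", "fy", "cx", "cy" (pixels), "xyz" and "rotation" of the camera in the world. Camera axes: x right, y up, looking along -z (the intrinsics and any distortion apply to the point x, -y, -z); pixel columns grow to the right and rows downward; lengths in m; the calibration is good to about 2 mm. A picture is of the moment at which its call begins. calibration takes no time and is no camera call.
- sign_off(): hands the job in; it is judged then, once.
The state is a dict: "clock": time; "qpos": joint angles; "qd": joint speeds; "effort": joint torques, N m; "position": TCP position; "ee_rot": TCP orientation; "contact_force": force on the tool from outside, world axes, zero at the start; "moment": the same for the moment, N m; "width": finger opening in m; "gripper_force": force on a finger pad.
Only numpy, scipy, OpenCV 4.12 (cv2) and the standard library are available. Lean on these libraries where they do the work, as an engineer would, in place of code of your own. Each camera call takes 0.05 s, during which the arm holds its last target. There are 200 camera calls.

### The job

Pack the two orders at the tasting stall: the carton without a divider first gets the loose card divider, set flat on its floor, so that glass cannot knock against glass, and then the slim tall jar with the blue lid and the spice jar with the black cap, one on each side of the divider. The carton that already has its divider gets the small jar with the yellow lid and the little red box of cocktail picks, again one on each side. Stand everything upright, lower the glass to the bottom before letting go of it, and leave the big yellow-lidded jar and the red-lidded jar where they are.

Things in the scene. Friction and masses are not known exactly. Their poses are not given: they have to be found in the camera images.
- open_carton: low open-topped card carton with NO divider, fixed to the table; outside 176 (its x) x 102 (its y) x 40 mm high, walls and floor 4 mm, so 168 x 94 mm inside. Origin: centre of its underside, z up. With the divider in it has two cells like the other carton. It gets the divider, the slim jar and the spice jar.
- divided_carton: identical fixed carton with a divider like the loose one standing in it (fixed, centred): two cells 76 (x) x 78 mm (y), centred 41 mm either side of the origin along its x, floor 4 mm above the origin; side panels end 34 mm, hand tab 86 mm above the origin. It gets the small jar and the pick box.
- divider: loose I-shaped card divider, upright, 60 g: two side panels 158 mm long (x), 30 high, 3 thick, 84 mm over their outsides (y), joined mid-way by a 5 mm cross panel (y-z plane) with a hand tab 62 mm wide to 82 mm height; its solid grip bar is 62 to 82 mm up: close the fingers along x. Fits the open carton, x along x, either way round, 5 mm play all round. Origin: centre of underside.
- slim_jar: slim tall glass jar with a blue screw lid, 60 mm across, 120 mm high, 0.34 kg; lid 52 mm across, from 100 to 120 mm. Origin: centre of its underside; z up, along its axis.
- spice_jar: narrow spice jar with a black cap, a plain cylinder 41 mm across (cap 40 mm, from 84 mm up), 105 mm high, 0.11 kg. Origin: centre of its underside; z up.
- small_jar: the smallest glass jar, squat, with a yellow screw lid, 54 mm across, 84 mm high, 0.19 kg; lid 48 mm across, from 67 to 84 mm. Origin: centre of its underside; z up.
- pick_box: little red carton of cocktail picks standing upright, 30 (its x) x 46 (its y) x 64 mm high. Origin: centre of its underside; z up. Grip it across x.
- big_jar: bystander: big tall glass jar with a yellow screw lid, 69 mm across, 128 mm high, loose. Origin: centre of its underside. Stays where it is.
- red_lid_jar: bystander: squat glass jar with a red screw lid, 60 mm across, 86 mm high, loose. Origin: centre of its underside. Stays where it is.
Not all that is in view belongs to the job. Leave any purple look-alike of the slim_jar alone.

How it is judged:
On the way:
1. the divider stands on the floor of the carton that had none, before the slim jar or the spice jar is in it (z of divider in the frame of open_carton below 0.01 m and x of divider in the frame of open_carton between -0.012 and 0.012 m and y of divider in the frame of open_carton between -0.012 and 0.012 m and angle between the x axis of divider and the x axis of open_carton, either way round below 0.12 rad and angle between divider's own z axis and vertical below 0.08 rad and horizontal distance between each of slim_jar, spice_jar and open_carton above 0.09 m and contact force between the fingers and divider below 0.1 N), for 0.2 s.
At the end, for the whole second after the job is handed in: The loose divider stands flat and aligned on the open carton's floor (6 mm in height, 12 mm sideways); slim and spice jar stand upright (7 deg) on that floor on opposite sides of it, small jar and pick box likewise in the divided carton; all at rest (z of divider in the frame of open_carton below 0.01 m and x of divider in the frame of open_carton between -0.012 and 0.012 m and y of divider in the frame of open_carton between -0.012 and 0.012 m and angle between the x axis of divider and the x axis of open_carton, either way round below 0.12 rad and angle between divider's own z axis and vertical below 0.08 rad and x of slim_jar in the frame of open_carton between -0.078 and 0.078 m and y of slim_jar in the frame of open_carton between -0.035 and 0.035 m and z of each of slim_jar, spice_jar in the frame of open_carton below 0.012 m and angle between each of slim_jar, spice_jar, small_jar, pick_box's own z axis and vertical below 0.12 rad and x of spice_jar in the frame of open_carton between -0.078 and 0.078 m and y of spice_jar in the frame of open_carton between -0.035 and 0.035 m and x of small_jar in the frame of divided_carton between -0.078 and 0.078 m and y of small_jar in the frame of divided_carton between -0.035 and 0.035 m and z of each of small_jar, pick_box in the frame of divided_carton below 0.012 m and x of pick_box in the frame of divided_carton between -0.078 and 0.078 m and y of pick_box in the frame of divided_carton between -0.035 and 0.035 m and ((x of slim_jar in the frame of open_carton above 0.016 m and x of spice_jar in the frame of open_carton below -0.016 m) or (x of slim_jar in the frame of open_carton below -0.016 m and x of spice_jar in the frame of open_carton above 0.016 m)) and ((x of small_jar in the frame of divided_carton above 0.016 m and x of pick_box in the frame of divided_carton below -0.016 m) or (x of small_jar in the frame of divided_carton below -0.016 m and x of pick_box in the frame of divided_carton above 0.016 m)) and linear speed of each of slim_jar, spice_jar, small_jar, pick_box, divider below 0.02 m/s); the robot touches nothing.
It fails at once if the slim jar is let go of while its underside is more than 30 mm above the table (height (world z) of slim_jar above 0.03 m and contact force between the fingers and slim_jar below 0.05 N).
It fails at once if the spice jar is let go of while its underside is more than 30 mm above the table (height (world z) of spice_jar above 0.03 m and contact force between the fingers and spice_jar below 0.05 N).
It fails at once if the small jar is let go of while its underside is more than 30 mm above the table (height (world z) of small_jar above 0.03 m and contact force between the fingers and small_jar below 0.05 N).
It fails at once if the big jar is shifted by more than 30 mm or tipped (distance of big_jar from where it was at the start of the episode above 0.03 m or angle between big_jar's own z axis and vertical above 0.3 rad).
It fails at once if the red lid jar is shifted by more than 30 mm or tipped (distance of red_lid_jar from where it was at the start of the episode above 0.03 m or angle between red_lid_jar's own z axis and vertical above 0.3 rad).
It also fails if it takes over 112 s, if anything falls off the work surface, if the arm or the gripper's body presses on something with over 40 N, if the wrist force passes 120 N, or if a joint passes its speed limit or range.

## Working session

There is one attempt and no reset: what is moved stays moved. The work goes in short steps, Python scripts to look and compute and a tool call to move; the robot and the scene stay as the last step left them, time stands still between calls to the robot, and variables do not carry over. Pictures are saved under pics/ and viewed, at most 14 in all, crops included, and the job is handed in when it is done.

Besides the shell and the picture viewer there is one more tool, called after ">>>" by a JSON object that holds its "fn" and its "kwargs". apply_moves: Moves the arm, as the interface text tells. Its arguments: {"type":"object","properties":{"steps":{"type":"array","items":{"type":"number"}},"jaw":{"type":"number"},"newtons":{"type":"number"}},"required":["steps"]}

```bash
ls; mkdir -p pics; python3 - <<'E'
from rig import *
import cv2
for n in("top","scene"):
    im=get_image(n); cv2.imwrite(f"pics/{n}0.png",im[:,:,::-1]); print(calibration(n))
s=get_state();print(s)
E
```

```text
pics
{'fx': 469.79298599956553, 'fy': 469.79298599956553, 'cx': 320.7958917787475, 'cy': 242.39721008672115, 'xyz': array([ 0.40174914, -0.00317414,  0.93469936]), 'rotation': array([ 0.70965291,  0.03310921, -0.04411995, -0.70238875])}
{'fx': 607.4140023487674, 'fy': 607.4140023487674, 'cx': 323.93276247712924, 'cy': 244.1558894164981, 'xyz': array([-0.23999137,  0.34987236,  0.98058667]), 'rotation': array([-0.51827661, -0.18437621,  0.29322074,  0.78193118])}
{'clock': 0.1, 'qpos': array([-1.29601707e+00,  2.76558722e-01,  1.50597744e+00,  2.32629917e-05,
        1.36071726e+00, -1.20980157e-01]), 'qd': array([ 0.00037138, -0.00094682, -0.00299226, -0.00083308, -0.00011085,
       -0.00068008]), 'effort': array([ 2.70399214e-03, -4.17695582e+01, -2.46405190e+01,  7.22912273e-05,
        5.80936219e-03, -9.98666025e-06]), 'position': array([ 0.22155571, -0.53010505,  0.23052243]), 'ee_rot': array([-8.28806450e-04,  9.80485753e-01,  1.96588400e-01, -5.24533065e-05]), 'contact_force': array([ 0.01499444,  0.43962569, -0.2337828 ]), 'moment': array([ 0.06661237, -0.00828818,  0.06525072]), 'gripper_force': 0.0, 'width': 0.08537679138133025}
```

View pics/top0.png

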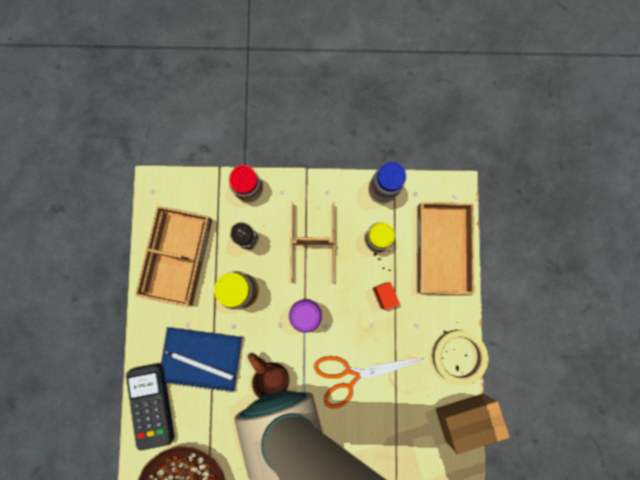

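View pics/scene0.png

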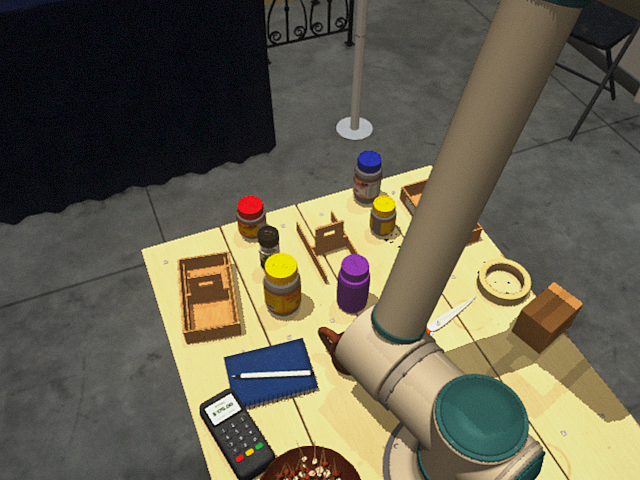

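Candidates (top view): the slim jar is the blue lid at (390,178), and its look-alike is purple at (305,316). There are two yellow lids: the small jar at (381,237) and the big bystander at (234,290). Red things: the pick box at (386,296) and the red-lid bystander at (243,180). The spice jar is the black cap at (243,235). The open carton is at (446,250), the divided one at (174,255) and the loose divider at (315,242).

```bash
cat > h.py <<'E'
import numpy as np, cv2
from scipy.spatial.transform import Rotation as R
from rig import *
C={n:calibration(n) for n in("top","scene")}
def cast(n,uv,z):
    c=C[n]; q=c["rotation"]; r=R.from_quat([q[1],q[2],q[3],q[0]])
    d=r.apply([(uv[0]-c["cx"])/c["fx"],-(uv[1]-c["cy"])/c["fy"],-1]); o=np.array(c["xyz"])
    return o+d*(z-o[2])/d[2]
def proj(n,p):
    c=C[n]; q=c["rotation"]; r=R.from_quat([q[1],q[2],q[3],q[0]])
    v=r.inv().apply(np.array(p)-c["xyz"]); return c["cx"]-c["fx"]*v[0]/v[2], c["cy"]+c["fy"]*v[1]/v[2]
def blob(im,lo,hi,box):
    h=cv2.cvtColor(im,cv2.COLOR_RGB2HSV); m=cv2.inRange(h,lo,hi); k=np.zeros_like(m); x0,y0,x1,y1=box; k[y0:y1,x0:x1]=m[y0:y1,x0:x1]
    cs,_=cv2.findContours(k,cv2.RETR_EXTERNAL,cv2.CHAIN_APPROX_NONE); return max(cs,key=cv2.contourArea)
E
python3 - <<'E'
from h import *
im=cv2.imread("pics/top0.png")[:,:,::-1].copy()
L={"slim":((105,120,60),(125,255,255),(370,155,412,205),.12),"small":((22,120,90),(34,255,255),(360,215,402,260),.084),
"big":((22,120,90),(34,255,255),(205,262,262,318),.128),"red":((0,120,60),(8,255,255),(222,160,270,205),.086),
"spice":((0,0,0),(180,255,62),(225,215,265,255),.105),"purple":((130,80,60),(160,255,255),(285,295,326,336),.12),"box":((0,150,60),(9,255,255),(365,275,405,315),.064)}
for k,(a,b,bx,z) in L.items():
    c=blob(im,a,b,bx); (u,v),(w,h),an=cv2.minAreaRect(c); e=cv2.fitEllipse(c)
    print(k,np.round(e[0],1),np.round(e[1],1),"rect",np.round((u,v,w,h,an),1),np.round(cast("top",e[0],z),3),np.round(cast("scene",(0,0),0),1) if 0 else "")
for nm,bx in(("open",(405,190,485,305)),("div",(130,195,220,315))):
    c=blob(im,(6,70,60),(21,255,255),bx); r=cv2.minAreaRect(c); p=cv2.boxPoints(r)
    print(nm,np.round(r[0],1),np.round(r[1],1),np.round(r[2],1)); print(np.round([cast("top",q,.04)[:2] for q in p],3), np.round(cast("top",r[0],.04),3))
a=im[185:320,120:490]; cv2.imwrite("pics/crop1.png",cv2.resize(a,None,fx=2.16,fy=2.16,interpolation=2)[:,:,::-1])
E
```

```text
slim [390.9 176. ] [26.9 28.6] rect [390.5 176.   28.   27.   90. ] [ 0.611 -0.139  0.12 ] 
small [381.6 234.7] [25.2 26. ] rect [381.5 234.5  25.   25.   90. ] [ 0.51  -0.127  0.084] 
big [231.2 289.6] [34.3 35.8] rect [231.5 290.   34.   35.   90. ] [0.408 0.137 0.128] 
red [246.6 177.6] [30.8 35.6] rect [232.4 179.7  25.2   7.2  85.4] [0.613 0.122 0.086] 
spice [243.4 235.2] [19.  26.7] rect [243.8 234.9  26.5  19.7  29.1] [0.504 0.122 0.105] 
purple [305.2 315.5] [30.8 31.3] rect [305.5 315.5  31.1  31.1  45. ] [0.365 0.01  0.12 ] 
box [386.2 295.6] [19.6 28.2] rect [386.5 295.8  25.3  18.9  68.2] [ 0.4   -0.138  0.064] 
open [445. 248.] [92. 56.] 90.0
[[ 0.581 -0.203]
 [ 0.582 -0.312]
 [ 0.404 -0.307]
 [ 0.403 -0.2  ]] [ 0.492 -0.255  0.04 ]
div [174.6 256.4] [61.5 93.7] 12.3
[[0.395 0.332]
 [0.571 0.304]
 [0.547 0.188]
 [0.372 0.219]] [0.47  0.261 0.04 ]
```

View pics/crop1.png

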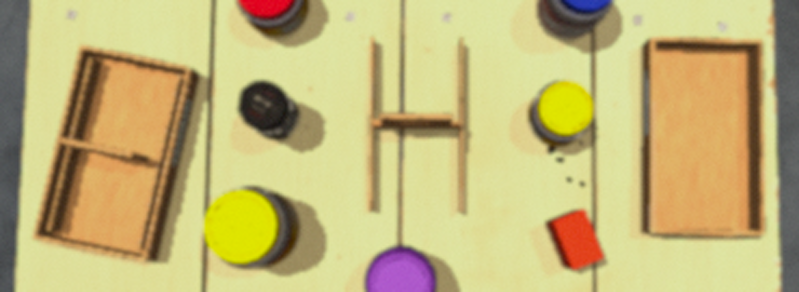

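The crop confirms the choices: blue lid at the top right, small yellow at crop (565,108), black cap at (264,101), red box at (575,239), and the I-shaped divider with its tab at (417,121). The open carton's rim spans (646,40)–(762,236).

```bash
python3 - <<'E'
from h import *
def f(p): return (p[0]/2.16+120-.25, p[1]/2.16+185-.25)
def g(ps,z): return np.array([cast("top",f(p),z)[:2] for p in ps])
def rep(n,P,i,j):
    d=P[j]-P[i]; print(n,np.round(P.mean(0),3),"len",np.round(np.hypot(*d),3),"yaw",np.round(np.degrees(np.arctan2(d[1],d[0])),1))
o=g([(646,40),(762,38),(762,236),(645,234)],.04); rep("open",o,3,0);rep("open",o,2,1);rep("open y",o,1,0)
d=g([(84,47),(194,70),(150,261),(37,237)],.04); rep("div",d,3,0);rep("div",d,2,1);rep("dy",d,1,0)
v=g([(373,38),(461,38),(461,212),(373,212)],.03); rep("divider",v,3,0);rep("dv",v,2,1);rep("vy",v,1,0)
t=g([(375,120),(459,120)],.082); rep("tab",t,1,0)
print("spice",g([(264,101)],.105))
b=g([(548,219),(583,210),(603,257),(568,268)],.064); rep("box",b,3,0);rep("box",b,1,0)
# rays scene-check of heads from top positions
for n,p in dict(slim=(.611,-.139,.12),small=(.51,-.127,.084),spice=(.51,.125,.105)).items(): print(n,proj("scene",p))
E
```

```text
open [ 0.492 -0.257] len 0.173 yaw -1.1
open [ 0.492 -0.257] len 0.177 yaw -1.5
open y [ 0.492 -0.257] len 0.105 yaw 91.7
div [0.472 0.263] len 0.171 yaw -11.0
div [0.472 0.263] len 0.172 yaw -10.8
dy [0.472 0.263] len 0.1 yaw 78.8
divider [ 0.501 -0.001] len 0.157 yaw 0.9
dv [ 0.501 -0.001] len 0.157 yaw 0.4
vy [ 0.501 -0.001] len 0.08 yaw 90.7
tab [ 0.499 -0.001] len 0.071 yaw 90.6
spice [[0.51074275 0.1245456 ]]
box [ 0.401 -0.138] len 0.045 yaw 22.3
box [ 0.401 -0.138] len 0.031 yaw 104.8
slim (np.float64(370.92396128636227), np.float64(158.94809592263036))
small (np.float64(385.97261972475496), np.float64(203.935275163464))
spice (np.float64(270.3631780643089), np.float64(232.03830710165872))
```

>>> {"fn": "apply_moves", "kwargs": {"steps": [14,26.5,0,34,14,26.5,0,34,14,26.5,0,34,14,26.5,0,34,14,26.5,0,34,14,26.5,0,34,14,26.5,0,34,14,26.5,0,34], "jaw": 0, "newtons": 40}}

```text
clock: 0.77
position: [0.363, -0.2597, 0.2311]
ee_rot: [-0.002, 0.879, 0.477, 0.001]
contact_force: [-0.3, 0.1, 0.1]
width: 0.0853
gripper_force: 0.0
```

>>> {"fn": "apply_moves", "kwargs": {"steps": [13.8,26.4,-8,34,13.8,26.4,-8,34,13.8,26.4,-8,34,13.8,26.4,-8,34,13.8,26.4,-8,34,13.8,26.4,-8,34,13.8,26.4,-8,34,13.8,26.4,-8,34]}}

```text
clock: 1.43
position: [0.5008, 0.0022, 0.1497]
ee_rot: [-0.001, 0.702, 0.712, 0.0]
contact_force: [-0.3, 0.8, 0.3]
width: 0.0855
gripper_force: 0.0
```

>>> {"fn": "apply_moves", "kwargs": {"steps": [-0.1,-0.3,-4,0,-0.1,-0.3,-8,0,-0.1,-0.3,-9.7,0,-0.1,-0.3,-9.7,0,-0.1,-0.3,-9.7,0]}}

```text
clock: 1.85
position: [0.4982, -0.0048, 0.0535]
ee_rot: [-0.001, 0.703, 0.711, -0.001]
contact_force: [0.7, -0.2, 1.3]
width: 0.0857
gripper_force: 0.0
```

>>> {"fn": "apply_moves", "kwargs": {"steps": [0,0,0,0,0,0,0,0,0,0,0,0,0,0,0,0,0,0,0,0,0,0,0,0,0,0,0,0,0,0,0,0], "jaw": 255}}

```text
clock: 2.52
position: [0.4993, -0.0047, 0.0549]
ee_rot: [0.001, 0.703, 0.711, 0.0]
contact_force: [-0.2, 0.8, 5.3]
width: 0.0044
gripper_force: 41.2
```

>>> {"fn": "apply_moves", "kwargs": {"steps": [0,0,2,0,0,0,5,0,0,0,9,0,0,0,12,0,0,0,12,0,0,0,12,0]}}

```text
clock: 3.02
position: [0.4996, -0.0047, 0.1758]
ee_rot: [0.002, 0.703, 0.711, 0.001]
contact_force: [0.4, -0.6, -0.5]
width: 0.0039
gripper_force: 40.4
```

```bash
python3 - <<'E'
from h import *
im=get_image("top"); cv2.imwrite("pics/lift.png",cv2.resize(im[150:350,230:500],None,fx=2.9,fy=2.9)[:,:,::-1])
s=get_state(); print(s["position"],s["width"],s["gripper_force"],s["contact_force"])
E
```

```text
[ 0.49822708 -0.00449661  0.17413884] 0.003952854319377091 40.42289485456422 [ 0.02191395  0.55241137 -2.42412927]
```

View pics/lift.png

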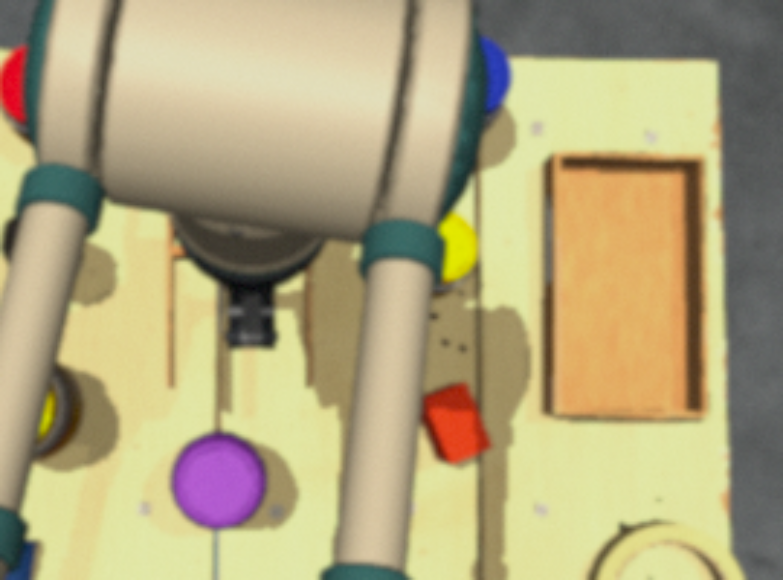

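The lifted divider's side panels show at crop (172,387) and (308,387), so it is held. I'll use them to get its y offset in the grip.

```bash
python3 - <<'E'
from h import *
for p in((172,385),(308,383),(172,290),(307,290)): print(np.round(cast("top",(p[0]/2.9+230-.3,p[1]/2.9+150-.3),.151),4))
E
```

```text
[0.4203 0.0372 0.151 ]
[ 0.4222 -0.0408  0.151 ]
[0.4749 0.0381 0.151 ]
[ 0.4758 -0.0399  0.151 ]
```

>>> {"fn": "apply_moves", "kwargs": {"steps": [-0.7,-25.5,0,-2,-0.7,-25.5,0,-2,-0.7,-25.5,0,-2,-0.7,-25.5,0,-2,-0.7,-25.5,0,-2,-0.7,-25.5,0,-2,-0.7,-25.5,0,-2,-0.7,-25.5,0,-2]}}

```text
clock: 3.73
position: [0.4903, -0.2615, 0.1717]
ee_rot: [-0.002, 0.717, 0.697, -0.001]
contact_force: [0.7, 1.4, -1.1]
width: 0.004
gripper_force: 40.4
```

>>> {"fn": "apply_moves", "kwargs": {"steps": [0,0,-3.5,0,0,0,-6.5,0,0,0,-6.5,0,0,0,-6.5,0]}}

```text
clock: 4.07
position: [0.4898, -0.2568, 0.1072]
ee_rot: [-0.004, 0.715, 0.699, -0.0]
contact_force: [0.6, 0.1, 0.3]
width: 0.0042
gripper_force: 40.3
```

```bash
python3 - <<'E'
from h import *
im=get_image("top"); cv2.imwrite("pics/low.png",cv2.resize(im[180:320,390:510],None,fx=4,fy=4)[:,:,::-1])
s=get_state(); print(s["position"],s["contact_force"],s["ee_rot"])
E
```

```text
[ 0.49146582 -0.25803178  0.1090209 ] [ 0.60806616  0.6585073  -0.50326172] [-1.12143803e-03  7.14765815e-01  6.99362976e-01  5.89742154e-06]
```

View pics/low.png

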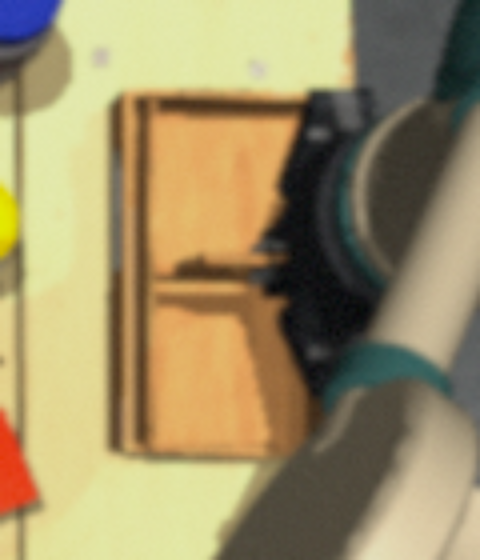

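```bash
python3 - <<'E'
from h import *
def q(x,y,z): u,v=proj("top",(x,y,z)); return np.round(((u-390+.4)*4,(v-180+.4)*4),0)
zb=.109-.0535
for dx in(-.079,.079):
  for y in(.0405,): print("panel top",q(.492+dx,-.256+y,zb+.03), "bottom",q(.492+dx,-.256+y,zb))
for dx in(-.088,.088): print("rim",q(.492+dx,-.257+.051,.04),q(.492+dx,-.257+.047,.04))
E
python3 - <<'E'
import cv2
im=cv2.imread("pics/low.png"); 
for r in(130,200,400): print(r,im[r,100:175:3].mean(1).astype(int))
E
```

```text
panel top [165. 437.] bottom [149. 437.]
panel top [159.  92.] bottom [144. 104.]
rim [121. 456.] [130. 457.]
rim [116.  92.] [125.  92.]
130 [197 187 167 132  95  73  70  93 121 144 155 143 119  94  76  85 108 133
 153 162 166 168 167 166 167]
200 [198 187 167 136 116 108 111 118 131 141 141 123  97  77  70  91 121 145
 161 165 169 171 171 169 169]
400 [191 176 149 114  85  71  75 100 130 147 147 124  96  74  66  83 108 128
 141 153 160 165 167 168 168]
```

```bash
python3 - <<'E'
from h import *
im=get_image("top"); a=cv2.resize(im[195:305,410:470],None,fx=5.4,fy=5.4,interpolation=cv2.INTER_CUBIC)
sc=get_image("scene"); print([np.round(proj("scene",(x,-.257+y,z))) for x,y,z in((.404,-.051,.04),(.58,.051,.04),(.492,0,.137))])
b=cv2.resize(sc[150:270,360:460],(495,594),interpolation=cv2.INTER_CUBIC); cv2.imwrite("pics/low2.png",np.hstack([a[:590],b[:590,:470]])[:,:,::-1])
E
```

```text
[array([484., 229.]), array([401., 187.]), array([449., 174.])]
```

View pics/low2.png

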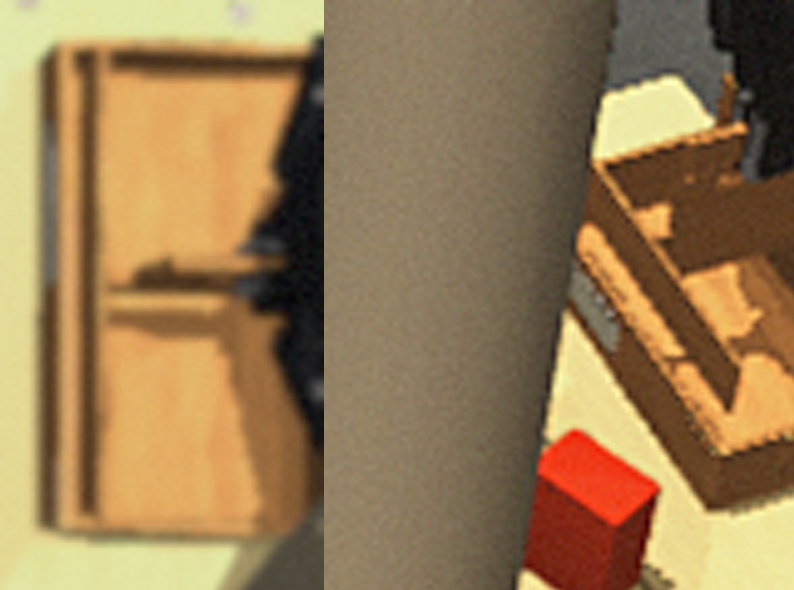

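The panel's outer side (the dark band at crop x 78–98) and its top edge (~103) sit about 4 mm too far to +y relative to the rim. It is parallel to the rim and x is fine, so I'll shift −4 mm and lower.

>>> {"fn": "apply_moves", "kwargs": {"steps": [0,-0.4,0,0,0,-0.4,0,0,0,-0.4,-1.5,0,0,-0.4,-3,0,0,-0.4,-4,0,0,-0.4,-4,0]}}

```text
clock: 4.72
position: [0.4906, -0.2629, 0.0679]
ee_rot: [-0.002, 0.715, 0.699, -0.0]
contact_force: [0.1, -0.1, -1.1]
width: 0.0042
gripper_force: 40.4
```

>>> {"fn": "apply_moves", "kwargs": {"steps": [0,0,-0.6,0,0,0,-1.1,0,0,0,-1.1,0,0,0,-1.1,0]}}

```text
clock: 5.05
position: [0.4921, -0.2639, 0.0587]
ee_rot: [0.001, 0.715, 0.699, 0.0]
contact_force: [0.5, -1.0, 0.1]
width: 0.0043
gripper_force: 40.9
```

>>> {"fn": "apply_moves", "kwargs": {"steps": [0,0,-0.2,0,0,0,-0.2,0,0,0,-0.2,0]}}

```text
clock: 5.3
position: [0.4922, -0.264, 0.0587]
ee_rot: [0.001, 0.715, 0.699, 0.0]
contact_force: [-1.7, 1.9, 12.5]
width: 0.0046
gripper_force: 42.8
```

>>> {"fn": "apply_moves", "kwargs": {"steps": [0,0,0,0,0,0,0,0,0,0,0,0,0,0,0,0,0,0,0,0,0,0,0,0,0,0,0,0,0,0,0,0], "jaw": 0}}

```text
clock: 5.97
position: [0.4917, -0.2635, 0.0562]
ee_rot: [-0.0, 0.715, 0.699, 0.0]
contact_force: [-0.3, -0.2, -0.1]
width: 0.0857
gripper_force: 0.0
```

>>> {"fn": "apply_moves", "kwargs": {"steps": [0,0,3,0,0,0,7,0,0,0,11,0,0,0,15,0,0,0,15,0]}}

```text
clock: 6.38
position: [0.4958, -0.2664, 0.2149]
ee_rot: [0.008, 0.715, 0.699, 0.002]
contact_force: [1.0, 0.2, 0.9]
width: 0.0856
gripper_force: 0.0
```

```bash
python3 - <<'E'
from h import *
s=get_state(); print(s["position"],np.degrees(s["qpos"]).round(1),s["width"])
E
```

```text
[ 0.49577414 -0.26637568  0.21491111] [-35.3  14.8  90.    0.   74.2 -34. ] 0.08558121520307299
```

>>> {"fn": "apply_moves", "kwargs": {"steps": [11.9,12.5,0,-90,11.9,12.5,0,-90,11.9,12.5,0,-90,11.9,12.5,0,-90,11.9,12.5,0,-90,11.9,12.5,0,-90,11.9,12.5,0,-90,11.9,12.5,0,-57]}}

```text
clock: 7.05
position: [0.6109, -0.1378, 0.2056]
ee_rot: [-0.0, 0.96, 0.281, -0.0]
contact_force: [0.1, 0.2, -0.4]
width: 0.0857
gripper_force: 0.0
```

>>> {"fn": "apply_moves", "kwargs": {"steps": [0,0,0,-33,0,0,0,-33,0,0,0,-33,0,0,0,-33,0,0,0,-33,0,0,0,-33]}}

```text
clock: 7.55
position: [0.6106, -0.1385, 0.2059]
ee_rot: [-0.0, 1.0, -0.001, -0.0]
contact_force: [-0.5, 0.2, 0.5]
width: 0.0854
gripper_force: 0.0
```

```bash
python3 - <<'E'
from h import *
s=get_state(); print(s["position"],s["ee_rot"],np.degrees(s["qpos"]).round(1),s["width"])
im=get_image("top"); a=cv2.resize(im[150:310,360:490],None,fx=3.7,fy=3.7,interpolation=cv2.INTER_CUBIC); cv2.imwrite("pics/chk.png",a[:,:,::-1])
E
```

```text
[ 0.61058985 -0.13852538  0.20591043] [-3.01334960e-05  9.99999403e-01 -1.07254793e-03 -2.06281821e-04] [-19.1  21.   82.1  -0.   76.9  71. ] 0.08544696926397387
```

View pics/chk.png

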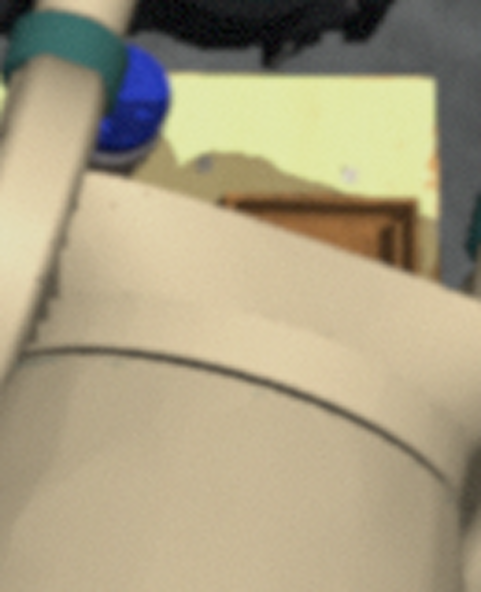

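The arm hides most of the carton; the lid is at (140,100). I'll grasp the slim jar and check the divider when the view is free, before placing the jar.

>>> {"fn": "apply_moves", "kwargs": {"steps": [0,0,-4,0,0,0,-7,0,0,0,-9,0,0,0,-11,0,0,0,-13,0,0,0,-14.5,0,0,0,-14.5,0]}}

```text
clock: 8.18
position: [0.6081, -0.1377, 0.0577]
ee_rot: [-0.001, 1.0, 0.0, -0.003]
contact_force: [-0.1, 0.5, -0.2]
width: 0.0853
gripper_force: 0.0
```

>>> {"fn": "apply_moves", "kwargs": {"steps": [0,0,0,0,0,0,0,0,0,0,0,0,0,0,0,0,0,0,0,0,0,0,0,0,0,0,0,0,0,0,0,0], "jaw": 255}}

```text
clock: 8.85
position: [0.6121, -0.1389, 0.063]
ee_rot: [0.001, 1.0, -0.0, 0.002]
contact_force: [0.5, 0.9, 5.8]
width: 0.0574
gripper_force: 44.0
```

>>> {"fn": "apply_moves", "kwargs": {"steps": [0,0,1,0,0,0,3,0,0,0,6,0,0,0,9,0,0,0,9,0,0,0,9,0]}}

```text
clock: 9.35
position: [0.6112, -0.1389, 0.1529]
ee_rot: [0.001, 1.0, -0.0, 0.001]
contact_force: [0.7, -0.7, -3.8]
width: 0.0574
gripper_force: 43.9
```

>>> {"fn": "apply_moves", "kwargs": {"steps": [0,0,4,0,-3,4,7,0,-6,8,7,0,-9,12,7,0,-12,14,7,0,-12,14,7,0,-12,14,7,0]}}

```text
clock: 9.93
position: [0.4835, 0.0053, 0.2191]
ee_rot: [-0.002, 1.0, 0.001, -0.005]
contact_force: [-0.4, -0.6, -3.7]
width: 0.0571
gripper_force: 45.6
```

```bash
python3 - <<'E'
from h import *
s=get_state(); print(s["position"],s["width"],s["gripper_force"])
im=get_image("top"); cv2.imwrite("pics/t2.png",im[:,:,::-1]);a=cv2.resize(im[180:320,390:500],None,fx=4.2,fy=4.2,interpolation=cv2.INTER_CUBIC); cv2.imwrite("pics/chk2.png",a[:,:,::-1])
def q(x,y,z): u,v=proj("top",(x,y,z)); return np.round(((u-390+.4)*4.2,(v-180+.4)*4.2),0)
for x in(.404,.58):
  for y in(-.2585+.051,-.2585-.051): print("rim",q(x,y,.04))
for x in(.413,.571):
  for y in(-.2585+.042,-.2585-.042): print("panel",q(x,y,.034))
print("tab",q(.492,-.2585+.031,.086),q(.492,-.2585-.031,.086))
E
```

```text
[0.48345967 0.00529591 0.21914634] 0.05712886079078999 45.586439991602674
rim [131. 479.]
rim [355. 481.]
rim [126.  96.]
rim [345.  99.]
panel [147. 460.]
panel [331. 461.]
panel [142. 118.]
panel [322. 120.]
tab [198. 276.] [340. 277.]
```

View pics/chk2.png

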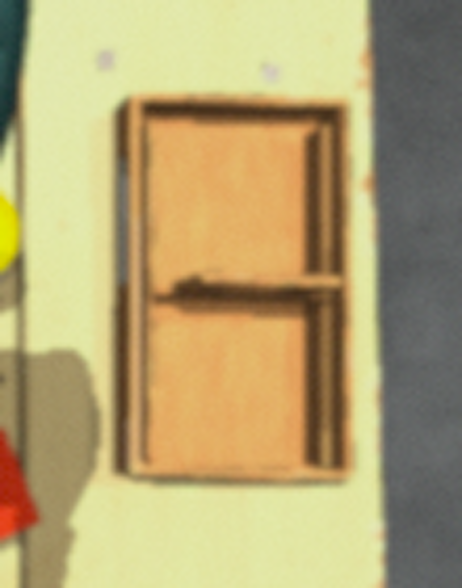

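The divider stands flat and aligned in the open carton: the cross panel is at row 283, the panels are parallel to the walls, and the tab end is at (343,283). The slim jar goes into the far cell.

>>> {"fn": "apply_moves", "kwargs": {"steps": [4.3,-26,0,-1.5,4.3,-26,0,-1.5,4.3,-26,0,-1.5,4.3,-26,0,-1.5,4.3,-26,0,-1.5,4.3,-26,0,-1.5,4.3,-26,0,-1.5,4.3,-26,0,-1.5]}}

```text
clock: 10.65
position: [0.5339, -0.2639, 0.2187]
ee_rot: [0.001, 1.0, -0.016, -0.001]
contact_force: [0.6, 0.7, -3.4]
width: 0.0573
gripper_force: 45.7
```

>>> {"fn": "apply_moves", "kwargs": {"steps": [0,0,-3,0,0,0,-6,0,0,0,-8,0,0,0,-9,0,0,0,-9,0,0,0,-9,0]}}

```text
clock: 11.15
position: [0.5337, -0.2582, 0.1309]
ee_rot: [-0.0, 1.0, -0.013, -0.0]
contact_force: [0.6, -1.1, -1.8]
width: 0.0577
gripper_force: 45.7
```

>>> {"fn": "apply_moves", "kwargs": {"steps": [0,0,-2,0,0,0,-4,0,0,0,-5.5,0,0,0,-5.5,0,0,0,-5.5,0]}}

```text
clock: 11.57
position: [0.5344, -0.2588, 0.0773]
ee_rot: [0.0, 1.0, -0.013, 0.001]
contact_force: [0.5, 0.1, -2.3]
width: 0.0574
gripper_force: 45.7
```

>>> {"fn": "apply_moves", "kwargs": {"steps": [0,0,-0.4,0,0,0,-0.8,0,0,0,-0.8,0]}}

```text
clock: 11.82
position: [0.534, -0.2587, 0.0688]
ee_rot: [0.0, 1.0, -0.014, 0.0]
contact_force: [-0.3, 0.4, -2.9]
width: 0.0576
gripper_force: 45.7
```

>>> {"fn": "apply_moves", "kwargs": {"steps": [0,0,-0.2,0,0,0,-0.2,0,0,0,-0.3,0,0,0,-0.3,0]}}

```text
clock: 12.15
position: [0.5344, -0.2589, 0.067]
ee_rot: [0.001, 1.0, -0.014, 0.001]
contact_force: [-0.9, 0.7, 6.2]
width: 0.0575
gripper_force: 46.6
```

>>> {"fn": "apply_moves", "kwargs": {"steps": [0,0,0,0,0,0,0,0,0,0,0,0,0,0,0,0,0,0,0,0,0,0,0,0,0,0,0,0,0,0,0,0], "jaw": 0}}

```text
clock: 12.82
position: [0.5337, -0.2586, 0.0652]
ee_rot: [0.0, 1.0, -0.014, -0.0]
contact_force: [-0.1, 0.9, 0.1]
width: 0.0853
gripper_force: 0.0
```

>>> {"fn": "apply_moves", "kwargs": {"steps": [0,0,3,0,0,0,6,0,0,0,10,0,0,0,14,0,0,0,15.5,0,0,0,15.5,0,0,0,15.5,0]}}

```text
clock: 13.4
position: [0.534, -0.2588, 0.2213]
ee_rot: [0.001, 1.0, -0.014, 0.001]
contact_force: [-0.3, -0.1, -0.2]
width: 0.085
gripper_force: 0.0
```

>>> {"fn": "apply_moves", "kwargs": {"steps": [-2.3,30,0,0,-2.3,30,0,0,-2.3,30,0,0,-2.3,30,0,0,-2.3,30,0,0,-2.3,30,0,0,-2.3,30,0,0,-2.3,30,0,0]}}

```text
clock: 14.07
position: [0.5079, 0.0471, 0.2181]
ee_rot: [-0.002, 1.0, -0.011, -0.003]
contact_force: [-0.0, -0.6, -0.2]
width: 0.0854
gripper_force: 0.0
```

>>> {"fn": "apply_moves", "kwargs": {"steps": [0,8.3,0,1,0,8.3,0,1,0,8.3,0,1,0,8.3,0,1]}}

```text
clock: 14.4
position: [0.5095, 0.1258, 0.2184]
ee_rot: [0.0, 1.0, -0.003, -0.002]
contact_force: [-0.2, 0.2, 0.6]
width: 0.0858
gripper_force: 0.0
```

```bash
python3 - <<'E'
from h import *
s=get_state(); print(s["position"],s["ee_rot"],s["width"],np.degrees(s["qpos"]).round())
im=get_image("top"); cv2.imwrite("pics/t3.png",im[:,:,::-1]);a=im[150:350,200:500]; b=get_image("scene")[180:380,200:400]
cv2.imwrite("pics/chk3.png",cv2.resize(np.hstack([a,b]),None,fx=1.58,fy=1.58,interpolation=cv2.INTER_CUBIC)[:,:,::-1])
E
```

```text
[0.50946604 0.12577598 0.21835286] [ 4.85371307e-04  9.99994058e-01 -2.82711194e-03 -1.91209771e-03] 0.08579184383737372 [ 6. 12. 93. -0. 75. 97.]
```

View pics/chk3.png

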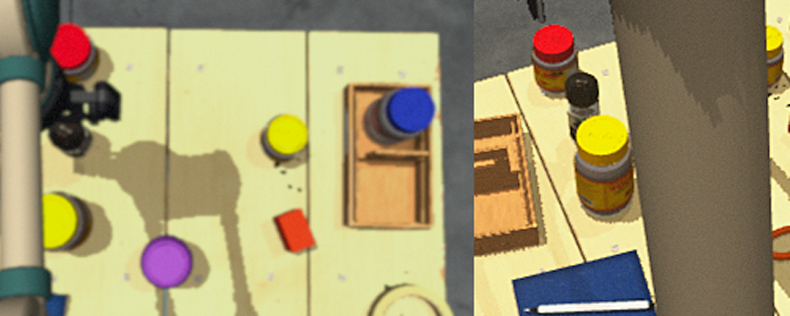

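The slim jar stands in the far cell (lid at (408,110)). The spice cap is at (68,135), still in place under the gripper. Grasping it.

>>> {"fn": "apply_moves", "kwargs": {"steps": [0,0,-4,0,0,0,-8,0,0,0,-10,0,0,0,-12,0,0,0,-14,0,0,0,-16.6,0,0,0,-16.6,0]}}

```text
clock: 15.08
position: [0.5069, 0.1219, 0.0499]
ee_rot: [0.001, 1.0, -0.006, -0.005]
contact_force: [-1.0, 0.7, 0.1]
width: 0.0853
gripper_force: 0.0
```

>>> {"fn": "apply_moves", "kwargs": {"steps": [0,0,0,0,0,0,0,0,0,0,0,0,0,0,0,0,0,0,0,0,0,0,0,0,0,0,0,0,0,0,0,0], "jaw": 255, "newtons": 30}}

```text
clock: 15.75
position: [0.5116, 0.1248, 0.0553]
ee_rot: [-0.0, 1.0, -0.005, 0.001]
contact_force: [0.7, 1.8, 6.4]
width: 0.0407
gripper_force: 28.8
```

>>> {"fn": "apply_moves", "kwargs": {"steps": [0,0,1,0,0,0,3,0,0,0,7,0,0,0,11,0,0,0,14,0,0,0,14,0,0,0,14,0]}}

```text
clock: 16.33
position: [0.5113, 0.1244, 0.1962]
ee_rot: [0.0, 1.0, -0.005, 0.002]
contact_force: [-1.2, -0.5, -2.3]
width: 0.0405
gripper_force: 30.1
```

>>> {"fn": "apply_moves", "kwargs": {"steps": [-3,-20,1,-1,-3,-20,1,-1,-3,-20,1,-1,-3,-20,1,-1,-3,-20,1,-1,-3,-20,1,-1]}}

```text
clock: 16.83
position: [0.4785, -0.0814, 0.2025]
ee_rot: [0.002, 1.0, -0.016, -0.002]
contact_force: [0.7, -0.2, -0.7]
width: 0.0405
gripper_force: 30.3
```

>>> {"fn": "apply_moves", "kwargs": {"steps": [-3.3,-18.2,0,0,-3.3,-18.2,0,0,-3.3,-18.2,0,0,-3.3,-18.2,0,0,-3.3,-18.2,0,0,-3.3,-18.2,0,0,-3.3,-18.2,0,0]}}

```text
clock: 17.42
position: [0.4464, -0.2572, 0.2023]
ee_rot: [-0.002, 1.0, -0.015, -0.002]
contact_force: [-0.3, 0.9, -0.8]
width: 0.0407
gripper_force: 30.6
```

>>> {"fn": "apply_moves", "kwargs": {"steps": [0,0,-4,0,0,0,-7,0,0,0,-9,0,0,0,-11,0,0,0,-13,0,0,0,-13,0,0,0,-13,0]}}

```text
clock: 18.0
position: [0.4467, -0.2551, 0.0731]
ee_rot: [-0.002, 1.0, -0.013, -0.002]
contact_force: [-0.0, -0.5, -1.0]
width: 0.0406
gripper_force: 30.4
```

Floor contact is expected at TCP ≈ 0.058.

>>> {"fn": "apply_moves", "kwargs": {"steps": [0,0,-0.6,0,0,0,-1.2,0,0,0,-1.5,0,0,0,-1.6,0,0,0,-1.6,0]}}

```text
clock: 18.42
position: [0.4481, -0.2572, 0.0592]
ee_rot: [-0.0, 1.0, -0.014, 0.001]
contact_force: [-1.2, 1.2, 2.4]
width: 0.0404
gripper_force: 29.5
```

>>> {"fn": "apply_moves", "kwargs": {"steps": [0,0,0,0,0,0,0,0,0,0,0,0,0,0,0,0,0,0,0,0,0,0,0,0,0,0,0,0,0,0,0,0], "jaw": 0}}

```text
clock: 19.08
position: [0.4477, -0.2576, 0.0583]
ee_rot: [0.0, 1.0, -0.014, -0.0]
contact_force: [0.0, 0.1, -0.5]
width: 0.0851
gripper_force: 0.0
```

>>> {"fn": "apply_moves", "kwargs": {"steps": [0,0,3,0,0,0,6,0,0,0,10,0,0,0,14,0,0,0,14,0,0,0,14,0]}}

```text
clock: 19.58
position: [0.4491, -0.2586, 0.201]
ee_rot: [0.002, 1.0, -0.014, 0.003]
contact_force: [-1.0, 0.0, -0.7]
width: 0.0854
gripper_force: 0.0
```

>>> {"fn": "apply_moves", "kwargs": {"steps": [-4.7,11.9,0,21,-4.7,11.9,0,21,-4.7,11.9,0,21,-4.7,11.9,0,21,-4.7,11.9,0,21,-4.7,11.9,0,21]}}

```text
clock: 20.08
position: [0.4005, -0.1385, 0.1975]
ee_rot: [0.0, 0.986, 0.169, -0.0]
contact_force: [0.4, -0.3, -0.5]
width: 0.0852
gripper_force: 0.0
```

>>> {"fn": "apply_moves", "kwargs": {"steps": [0,0,-4,0,0,0,-7,0,0,0,-8,0,0,0,-8,0,0,0,-8,0]}}

```text
clock: 20.5
position: [0.4011, -0.1396, 0.1176]
ee_rot: [-0.0, 0.986, 0.168, -0.001]
contact_force: [0.6, -0.0, -0.3]
width: 0.0853
gripper_force: 0.0
```

Tool yaw is 19.4°, lined up with the box. Descending 8.1 cm and gripping.

>>> {"fn": "apply_moves", "kwargs": {"steps": [0,0,-3,0,0,0,-6,0,0,0,-8,0,0,0,-8.1,0,0,0,-8.1,0]}}

```text
clock: 20.92
position: [0.4014, -0.1393, 0.0375]
ee_rot: [0.0, 0.986, 0.169, -0.0]
contact_force: [0.3, -0.2, 0.1]
width: 0.0854
gripper_force: 0.0
```

>>> {"fn": "apply_moves", "kwargs": {"steps": [0,0,0,0,0,0,0,0,0,0,0,0,0,0,0,0,0,0,0,0,0,0,0,0,0,0,0,0,0,0,0,0], "jaw": 255, "newtons": 25}}

```text
clock: 21.58
position: [0.4013, -0.1389, 0.0383]
ee_rot: [0.001, 0.986, 0.169, 0.001]
contact_force: [-0.0, -0.2, 5.2]
width: 0.0297
gripper_force: 24.0
```

>>> {"fn": "apply_moves", "kwargs": {"steps": [0,0,2,0,0,0,5,0,0,0,9,0,0,0,13,0,0,0,17,0,0,0,19,0,0,0,19,0]}}

```text
clock: 22.17
position: [0.4036, -0.14, 0.2328]
ee_rot: [0.004, 0.986, 0.169, 0.005]
contact_force: [0.5, 0.3, -0.4]
width: 0.0303
gripper_force: 24.8
```

>>> {"fn": "apply_moves", "kwargs": {"steps": [1.6,20.5,0,-15,1.6,20.5,0,-15,1.6,20.5,0,-15,1.6,20.5,0,-15,1.6,20.5,0,-15,1.6,20.5,0,-15]}}

```text
clock: 22.67
position: [0.4155, 0.0715, 0.2265]
ee_rot: [-0.002, 0.999, 0.041, -0.001]
contact_force: [-1.1, -0.3, -1.0]
width: 0.03
gripper_force: 24.7
```

>>> {"fn": "apply_moves", "kwargs": {"steps": [1.5,20.5,0,-15.3,1.5,20.5,0,-15.3,1.5,20.5,0,-15.3,1.5,20.5,0,-15.3,1.5,20.5,0,-15.3,1.5,20.5,0,-15.3,1.5,20.5,0,-15.3]}}

```text
clock: 23.25
position: [0.4311, 0.2742, 0.226]
ee_rot: [0.0, 0.996, -0.092, -0.001]
contact_force: [0.2, -1.6, -0.2]
width: 0.0297
gripper_force: 24.8
```

>>> {"fn": "apply_moves", "kwargs": {"steps": [0,0,-4,0,0,0,-7,0,0,0,-10,0,0,0,-12,0,0,0,-12,0,0,0,-12,0]}}

```text
clock: 23.75
position: [0.4307, 0.2697, 0.1064]
ee_rot: [0.001, 0.995, -0.095, -0.002]
contact_force: [0.7, 0.5, 0.1]
width: 0.0301
gripper_force: 24.8
```

```bash
python3 - <<'E'
from h import *
s=get_state(); print(s["position"],s["ee_rot"],s["width"],np.degrees(s["qpos"]).round())
im=get_image("top")[180:330,110:250]; b=get_image("scene")[210:350,160:300]
f=lambda a:cv2.resize(a,(400,400),interpolation=cv2.INTER_CUBIC)
cv2.imwrite("pics/chk4.png",np.hstack([f(im),f(b)])[:,:,::-1])
E
```

```text
[0.43066488 0.26972692 0.10638211] [ 0.0012301   0.99546627 -0.09509531 -0.00151051] 0.03006627230892619 [ 24.  16. 105.  -0.  59. 125.]
```

View pics/chk4.png

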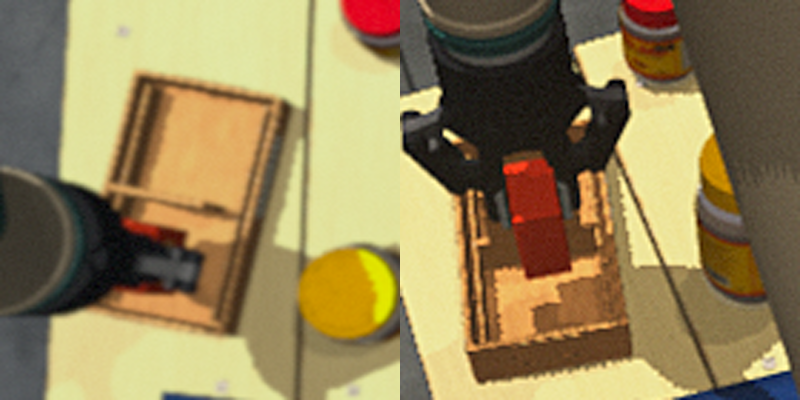

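The box hangs over the near cell, upright and aligned. Lowering it.

>>> {"fn": "apply_moves", "kwargs": {"steps": [0,0,-2.5,0,0,0,-4.5,0,0,0,-5.8,0,0,0,-5.8,0,0,0,-5.8,0]}}

```text
clock: 24.27
position: [0.4325, 0.2715, 0.0504]
ee_rot: [-0.0, 0.996, -0.095, 0.001]
contact_force: [0.5, 0.6, -0.4]
width: 0.03
gripper_force: 24.8
```

>>> {"fn": "apply_moves", "kwargs": {"steps": [0,0,-0.3,0,0,0,-0.6,0,0,0,-0.6,0,0,0,-0.6,0]}}

```text
clock: 24.6
position: [0.432, 0.2715, 0.0439]
ee_rot: [-0.0, 0.996, -0.095, 0.0]
contact_force: [0.6, -0.6, 0.2]
width: 0.03
gripper_force: 24.8
```

>>> {"fn": "apply_moves", "kwargs": {"steps": [0,0,-0.2,0,0,0,-0.2,0,0,0,-0.2,0]}}

```text
clock: 24.85
position: [0.4324, 0.2718, 0.0423]
ee_rot: [-0.0, 0.996, -0.095, 0.001]
contact_force: [-1.3, -0.4, 4.8]
width: 0.0303
gripper_force: 24.6
```

>>> {"fn": "apply_moves", "kwargs": {"steps": [0,0,0,0,0,0,0,0,0,0,0,0,0,0,0,0,0,0,0,0], "jaw": 110}}

```text
clock: 25.27
position: [0.4316, 0.2714, 0.0412]
ee_rot: [0.0, 0.996, -0.095, -0.0]
contact_force: [0.1, 0.1, 0.3]
width: 0.0486
gripper_force: 0.0
```

>>> {"fn": "apply_moves", "kwargs": {"steps": [0,0,2,0,0,0,5,0,0,0,9,0,0,0,13,0,0,0,17,0,0,0,18,0,0,0,18,0]}}

```text
clock: 25.85
position: [0.4339, 0.2724, 0.2252]
ee_rot: [-0.002, 0.996, -0.095, 0.004]
contact_force: [0.7, -0.3, 0.2]
width: 0.0484
gripper_force: 0.0
```

>>> {"fn": "apply_moves", "kwargs": {"steps": [4,-20,0,0,4,-20,0,0,4,-20,0,0,4,-20,0,0,4,-20,0,0,4,-20,0,0], "jaw": 0}}

```text
clock: 26.35
position: [0.4719, 0.0652, 0.2191]
ee_rot: [0.002, 0.995, -0.098, -0.001]
contact_force: [0.1, 0.5, -0.2]
width: 0.0854
gripper_force: 0.0
```

>>> {"fn": "apply_moves", "kwargs": {"steps": [3.8,-19.9,0,0,3.8,-19.9,0,0,3.8,-19.9,0,0,3.8,-19.9,0,0,3.8,-19.9,0,0,3.8,-19.9,0,0,3.8,-19.9,0,0]}}

```text
clock: 26.93
position: [0.5089, -0.1286, 0.2189]
ee_rot: [-0.001, 0.995, -0.096, -0.002]
contact_force: [0.2, 0.4, 0.4]
width: 0.0851
gripper_force: 0.0
```

>>> {"fn": "apply_moves", "kwargs": {"steps": [0,0,-4,0,0,0,-8,0,0,0,-11,0,0,0,-12.5,0,0,0,-12.5,0,0,0,-12.5,0]}}

```text
clock: 27.43
position: [0.5085, -0.1256, 0.0951]
ee_rot: [-0.001, 0.996, -0.094, -0.002]
contact_force: [-0.5, 0.7, 1.1]
width: 0.0853
gripper_force: 0.0
```

>>> {"fn": "apply_moves", "kwargs": {"steps": [0,0,-2,0,0,0,-3.9,0,0,0,-3.9,0,0,0,-3.9,0]}}

```text
clock: 27.77
position: [0.5099, -0.127, 0.0581]
ee_rot: [-0.0, 0.996, -0.094, 0.0]
contact_force: [-0.0, -0.7, 0.3]
width: 0.0854
gripper_force: 0.0
```

>>> {"fn": "apply_moves", "kwargs": {"steps": [0,0,0,0,0,0,0,0,0,0,0,0,0,0,0,0,0,0,0,0,0,0,0,0,0,0,0,0,0,0,0,0], "jaw": 255, "newtons": 40}}

```text
clock: 28.43
position: [0.5111, -0.1268, 0.0595]
ee_rot: [-0.001, 0.995, -0.095, 0.002]
contact_force: [0.3, 4.1, 9.0]
width: 0.0479
gripper_force: 36.2
```

>>> {"fn": "apply_moves", "kwargs": {"steps": [0,0,0.5,0,0,0,1,0,0,0,1.5,0,0,0,1.5,0]}}

```text
clock: 28.77
position: [0.5104, -0.128, 0.0735]
ee_rot: [0.0, 0.996, -0.095, 0.001]
contact_force: [-0.2, 0.9, -2.6]
width: 0.0481
gripper_force: 35.0
```

>>> {"fn": "apply_moves", "kwargs": {"steps": [0,0,3,0,0,0,7,0,0,0,11,0,0,0,14,0,0,0,15,0,0,0,15,0]}}

```text
clock: 29.27
position: [0.5113, -0.1283, 0.2252]
ee_rot: [0.001, 0.996, -0.095, 0.003]
contact_force: [-0.1, -0.1, -1.5]
width: 0.0474
gripper_force: 35.2
```

>>> {"fn": "apply_moves", "kwargs": {"steps": [0.1,20,0,0,0.1,20,0,0,0.1,20,0,0,0.1,20,0,0,0.1,20,0,0,0.1,20,0,0]}}

```text
clock: 29.77
position: [0.5084, 0.0785, 0.2194]
ee_rot: [-0.002, 0.996, -0.092, -0.003]
contact_force: [-0.4, -0.8, -1.4]
width: 0.0452
gripper_force: 43.7
```

>>> {"fn": "apply_moves", "kwargs": {"steps": [0.1,18.2,0,0,0.1,18.2,0,0,0.1,18.2,0,0,0.1,18.2,0,0,0.1,18.2,0,0,0.1,18.2,0,0,0.1,18.2,0,0]}}

```text
clock: 30.35
position: [0.5105, 0.2541, 0.2196]
ee_rot: [0.002, 0.996, -0.094, -0.002]
contact_force: [-0.5, -0.8, -2.3]
width: 0.0455
gripper_force: 43.5
```

>>> {"fn": "apply_moves", "kwargs": {"steps": [0,0,-4,0,0,0,-7,0,0,0,-9,0,0,0,-10,0,0,0,-10,0,0,0,-10,0]}}

```text
clock: 30.85
position: [0.512, 0.2532, 0.1221]
ee_rot: [0.0, 0.995, -0.095, -0.0]
contact_force: [0.3, -0.3, -1.2]
width: 0.0458
gripper_force: 43.5
```

```bash
python3 - <<'E'
from h import *
s=get_state(); print(s["position"],s["ee_rot"],s["width"],s["contact_force"])
im=get_image("top")[180:330,110:250]; b=get_image("scene")[210:350,160:300]
f=lambda a:cv2.resize(a,(400,400),interpolation=cv2.INTER_CUBIC)
cv2.imwrite("pics/chk5.png",np.hstack([f(im),f(b)])[:,:,::-1])
E
```

```text
[0.51196161 0.25322413 0.12214297] [ 4.25227704e-04  9.95450654e-01 -9.52770270e-02 -3.19645461e-04] 0.04580980445574965 [ 0.284765   -0.30123135 -1.2231322 ]
```

View pics/chk5.png

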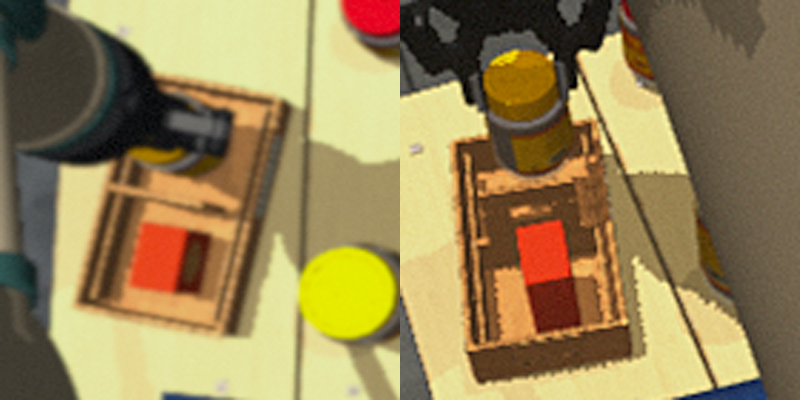

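```bash
python3 - <<'E'
from h import *
def tc(p): u,v=proj("top",p); return round((u-110)/.35),round((v-180)/.375)
def scn(p): u,v=proj("scene",p); return round((u-160)/.35+400),round((v-210)/.35)
for d in(0,-.01,-.02):
    x=.512+d; print(d,"scene lid top c",scn((x,.2535,.148)),"bottom c",scn((x,.2535,.064)),"top lid near edge",tc((x-.024,.2535,.148)),"base near edge",tc((x-.027,.2535,.064)))
E
```

```text
0 scene lid top c (520, 74) bottom c (538, 156) top lid near edge (145, 162) base near edge (186, 180)
-0.01 scene lid top c (525, 84) bottom c (542, 167) top lid near edge (144, 178) base near edge (186, 194)
-0.02 scene lid top c (529, 96) bottom c (546, 178) top lid near edge (143, 194) base near edge (185, 208)
```

The pick box stands in the near cell (top at (160,255)). The small jar hangs upright over the far cell (lid centre at (523,75), as predicted). Lowering it gently.

>>> {"fn": "apply_moves", "kwargs": {"steps": [0,0,-2,0,0,0,-4,0,0,0,-5,0,0,0,-5,0,0,0,-5,0]}}

```text
clock: 31.37
position: [0.5121, 0.2545, 0.073]
ee_rot: [-0.0, 0.996, -0.095, 0.0]
contact_force: [0.7, -0.3, -1.5]
width: 0.0457
gripper_force: 43.5
```

>>> {"fn": "apply_moves", "kwargs": {"steps": [0,0,-0.3,0,0,0,-0.6,0,0,0,-0.8,0,0,0,-0.8,0,0,0,-0.8,0]}}

```text
clock: 31.78
position: [0.5138, 0.2547, 0.0665]
ee_rot: [-0.001, 0.996, -0.094, 0.002]
contact_force: [0.6, -1.8, 4.8]
width: 0.0455
gripper_force: 44.5
```

>>> {"fn": "apply_moves", "kwargs": {"steps": [0,0,-0.1,0,0,0,-0.1,0,0,0,-0.1,0]}}

```text
clock: 32.03
position: [0.514, 0.2547, 0.0664]
ee_rot: [-0.001, 0.996, -0.094, 0.003]
contact_force: [-0.3, -1.4, 10.4]
width: 0.0455
gripper_force: 45.4
```

>>> {"fn": "apply_moves", "kwargs": {"steps": [0,0,0,0,0,0,0,0,0,0,0,0,0,0,0,0,0,0,0,0,0,0,0,0,0,0,0,0,0,0,0,0], "jaw": 0}}

```text
clock: 32.7
position: [0.5116, 0.2544, 0.0632]
ee_rot: [0.0, 0.996, -0.095, -0.0]
contact_force: [-0.5, 0.1, -0.4]
width: 0.0853
gripper_force: 0.0
```

>>> {"fn": "apply_moves", "kwargs": {"steps": [0,0,3,0,0,0,7,0,0,0,11,0,0,0,15,0,0,0,17,0,0,0,17,0]}}

```text
clock: 33.2
position: [0.5147, 0.2555, 0.2395]
ee_rot: [-0.002, 0.995, -0.095, 0.005]
contact_force: [1.2, 0.1, 0.0]
width: 0.0857
gripper_force: 0.0
```

>>> {"fn": "apply_moves", "kwargs": {"steps": [-5,-25,0,0,-5,-25,0,0,-5,-25,0,0,-5,-25,0,0,-5,-25,0,0,-5,-25,0,0,-5,-25,0,0,-5,-25,0,0]}}

```text
clock: 33.87
position: [0.4607, 0.0023, 0.2326]
ee_rot: [0.0, 0.995, -0.097, -0.001]
contact_force: [-0.3, -0.0, -0.0]
width: 0.0856
gripper_force: 0.0
```

```bash
python3 - <<'E'
from h import *
s=get_state(); print(s["clock"],s["position"])
cv2.imwrite("pics/end.png",cv2.resize(np.hstack([get_image("top")[150:330,120:500],get_image("scene")[150:330,160:320]]),None,fx=1.48,fy=2,interpolation=cv2.INTER_CUBIC)[:,:,::-1])
E
```

```text
33.8667 [0.46074004 0.00228745 0.23257144]
```

View pics/end.png

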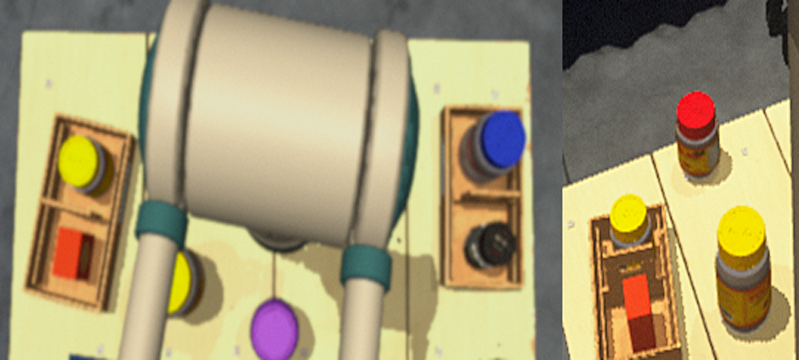

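The small jar (80,160) and pick box (72,253) stand in the divided carton. The slim jar (500,140) and spice jar (493,245) are on either side of the divider, and the bystanders haven't moved. Handing in.

```bash
python3 -c "
from rig import *
print(sign_off())"
```

```text
the job is handed in; nothing more can be done
None
```

Both orders are packed as asked and handed in at about 34 s of the 112 s limit. The hand-in returned no verdict. In the last pictures everything stood upright in its cell and the red-lidded and big yellow-lidded jars had not moved.

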